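# Serve the spice crusher: spatula in its recess, tray turned round with the ball at rest

### The arm

A 6-joint arm with a two-finger parallel gripper is mounted at the origin on a cart in front of the work surface, level with it; the furniture and walls round the work are solid. World frame = base frame: x ahead of the robot, y to its left, z up, the work surface at z = 0. Lengths are in m, angles in rad, forces in N, time in s.
With the tool pointing down it reaches from about 0.35 to 0.775 m from the base axis. Payload 7.3 kg.
Tool frame: the origin (TCP) lies on the centre line of the jaws, within the pads' length; the fingertips stand 22 mm ahead of it and the grasp point (between the pads) lies 3 mm ahead of it; z points along the fingers, y is the line along which they close (so a half turn about z gives the same grasp; the last joint's range is limited). The gripper opens to 92 mm and grips with 3 to 60 N. Pads are 19 mm wide; open, the fingers measure 130 mm over their backs; the gripper's body (75 mm by 190 mm) begins 47 mm behind the grasp point.
Start: joints at [-1.416, 0.342, 1.524, -0, 1.275, -0.146], TCP at [0.156, -0.501, 0.249] pointing down, gripper open.
Joint ranges: [-2.53, 2.53], [-0.77, 2.02], [0.04, 2.7], [-1, 4.14], [0.28, 2.66], [-3.11, 3.11]. Speed limits (rad/s): [2.57, 2.57, 3.14, 3.14, 3.14, 3.14].

### API

Orientations are given as a unit quaternion [w, x, y, z].
In Python, from rig import * gives the robot as it stands.
- The arm moves only by the tool jog_arm, never from a script. Its argument "commands" is a list of rows, each an object of numbers: "dx", "dy", "dz": the shift along the tool's x, y, z normalised to -1 to 1, where 1 is 0.3 m; "roll": the turn about the tool's z normalised to -1 to 1, where 1 is 360 degrees; "jaw": the closure, from -1 (fully open) to 1 (shut). A call has 1 to 10 rows; each row is the pose to reach, as a shift and turn from the pose commanded when the call began, along the tool's axes at that moment, turning the shorter way round; what a row does not reach only later rows make up. A row lasts 1/10 s, in which the tool goes at most 50 mm and 8.59 degrees, less where a joint would pass 70% of its speed; a pose out of reach is approached as far as the arm can. A call with a number of a shift or a turn outside -1 to 1 is refused whole. A call with a gripper value outside its range is refused whole. The fingers move at their own pace and stop on an object; "squeeze" is the grip in N (left out, the last holds). Time passes only in rows, so rows that repeat a pose let the fingers close. It gives the time, the measured TCP pose, the force, the opening and the grip force at its end, in the units of the state.
- read_state(): the state, without advancing time (a new reading comes with each control period).
- camera(name): name is "side" or "top" or "wrist"; returns a dict with "img" (480x640x3 uint8, red, green, blue), "camera_matrix" (3x3 intrinsics, pixels), "rvec" (rotation vector, rad) and "tvec" (3), from world to camera coordinates, as OpenCV has them. Camera axes: x right, y down, z forward; pixel columns grow to the right and rows downward; lengths in m; the calibration is good to about 2 mm. A picture is of the moment at which its call begins. There is no depth.
- close_job(): hands the job in; it is judged then, once.
The state is a dict: "clock": time; "qpos": joint angles; "qd": joint speeds; "joint_torque": joint torques, N m; "tool_pos": TCP position; "tool_rot": TCP orientation; "wrist_force": force on the tool from outside, world axes, zero at the start; "moment": the same for the moment, N m; "width": finger opening in m; "grasp_force": force on a finger pad.
Only numpy, scipy, OpenCV 4.12 (cv2) and the standard library are available. Lean on these libraries where they do the work, as an engineer would, in place of code of your own. Each camera call takes 0.05 s, during which the arm holds its last target. There are 200 camera calls.

### The job

Lay the little wooden spatula flat in its recess on the arch-handled tray, blade in the wide end, and let go of it. Then take the tray by the top of its arch, lift it straight up clear of the worktop, and only then turn it a quarter turn so that the spatula side squarely faces the front edge of the worktop (the robot), all the while keeping the tray level and the loose steel ball in the middle of its dish without touching it. The job ends with the tray in the hand: finish holding it by its arch, still and level in the air, about a hand's breadth above the spot where it stood, and leave everything else as it is.

Things in the scene. Friction and masses are not known exactly. Their poses are not given: they have to be found in the camera images.
- tray: Loose wooden tray, 0.5 kg, with an arch handle; floor 8 mm thick, x -140 to +70, y -100 to +100 mm, with lips 8 mm high round the part x > -30 mm. Origin: under the dish's centre, on the underside; z up. The spatula recess is on its -x side. Start: that side faces the robot's left (yaw -1.57 +-0.35); end: it faces the robot (yaw 0).
- handle_grip (a point): Middle of the arch's level bar, 112 mm above the underside, above the dish centre; axes as the tray. The bar runs along the tray's y: 14 mm thick (along x), 24 mm high (z 100 to 124), 182 mm long, on posts 12 mm thick at y +-82 mm. Pinch it here, across x.
- dish_centre (a point): Centre of the marble dish, on its flat middle (radius 9 mm), 12 mm above the tray's underside. From there the dish rises at 14 degrees to its edge at radius 40 mm; outer radius 44 mm, top 20 mm above the tray's underside.
- recess (a point): Middle of the spatula recess, on the tray floor (tray x -105, y 0, z 8 mm), axes as the tray. Home: spatula origin here, its x (blade) along tray +y. Walls 7 mm high: blade bay 46 mm wide, y +27 to end wall +76; handle bay 26 mm wide, y -44 to end wall -76. No walls at y -44 to +27: fingers may reach the floor there, free 57 mm toward the dish.
- spatula: Loose one-piece pale wooden spatula, 30 g, 140 mm long, lying flat on the worktop. Origin: the middle of its length, on the underside; x points to the blade, z up. Handle 16 mm wide, 12 mm thick, from x -70 to +26 mm; blade 36 mm wide, 6 mm thick, from x +20 to +70 mm. Grip it across the handle near x -10 mm, close to its centre of mass.
- blade_end (a point): Middle of the free edge of the spatula's blade, 70 mm from the spatula's origin.
- ball_center (a point): Centre of the loose steel ball, 32 mm in diameter, 130 g, resting in the dish. It starts rolling if the tray tilts more than about 6 degrees, or is jerked sideways.
- worktop_front (a point): Fixed point on the worktop close to its front edge (the edge nearest the robot), left of the middle, height 0; its axes are the world's (x away from the robot, y to its left). Mind the wall cabinet that hangs 0.45 m above the back of the worktop, beyond about x 0.6 m and right of y +0.15 m.
- peeler: Bystander: black-handled peeler, 170 mm long, lying near the front edge. Origin under its centre.
- garlic: Bystander: bulb of garlic, 50 mm, origin under its centre.
- lemon: Bystander: lemon, 80 mm long, origin under its centre.
- mug: Bystander: cream cup with handle, 65 x 94 x 53 mm, origin under its centre.
- tin: Bystander: low tin, 75 mm wide, 58 mm high, origin under its centre.
- pepper_mill: Bystander: dark wooden pepper mill, 58 mm wide, 170 mm high, origin under its centre.
- jar: Bystander: glass jar with a screw lid, 70 mm wide, 125 mm high, origin under its centre.
- ball: The loose steel ball itself; its origin turns with it as it rolls, so use point ball_center for its place.

How it is judged:
By the outcome, as a careful person would: the job done as asked, in the order asked, and still so for the second after the job is handed in, while the arm keeps its last pose, push and grip.
It also fails if it takes over 54 s, if anything falls off the work surface, if the arm or the gripper's body presses on something with over 40 N, if the wrist force passes 120 N, or if a joint passes its speed limit or range.

## Working session

There is one attempt and no reset: what is moved stays moved. The work goes in short steps, Python scripts to look and compute and a tool call to move; the robot and the scene stay as the last step left them, time stands still between calls to the robot, and variables do not carry over. Pictures are saved under pics/ and viewed, at most 10 in all, crops included, and the job is handed in when it is done.

Besides the shell and the picture viewer there is one more tool, called after ">>>" by a JSON object that holds its "name" and its "arguments", one argument or row to a line. jog_arm: Moves the arm, as the interface text tells. Scaled input: -1 to 1 covers 0.3 m each way for a shift and 360 degrees each way for a turn. Its arguments: {"type":"object","properties":{"commands":{"type":"array","items":{"type":"object","properties":{"dx":{"type":"number","minimum":-1,"maximum":1},"dy":{"type":"number","minimum":-1,"maximum":1},"dz":{"type":"number","minimum":-1,"maximum":1},"roll":{"type":"number","minimum":-1,"maximum":1},"jaw":{"type":"number"}}}},"squeeze":{"type":"number"}},"required":["commands"]}

```bash
mkdir -p pics; cat > h.py <<'E'
from rig import *
import numpy as np, cv2
def cap(n,f):
    c=camera(n); cv2.imwrite('pics/'+f+'.png',c['img'][:,:,::-1]); np.savez('pics/'+f+'.npz',K=c['camera_matrix'],r=c['rvec'],t=c['tvec']); return c
def ld(f):
    d=np.load('pics/'+f+'.npz'); return d['K'],d['r'],d['t']
def px(f,uv,z):
    K,r,t=ld(f); R=cv2.Rodrigues(r)[0]; o=-R.T@t.reshape(3)
    d=(R.T@np.linalg.inv(K)@np.c_[np.array(uv,float),np.ones(len(uv))].T).T
    return o+d*((z-o[2])/d[:,2])[:,None]
def pj(f,X):
    K,r,t=ld(f); return cv2.projectPoints(np.array(X,float),r,t,K,None)[0][:,0]
E
python3 - <<'E'
from h import *
cap('top','top0');cap('side','side0')
for f in('top0','side0'):
    K,r,t=ld(f);print(K[0,0],(-cv2.Rodrigues(r)[0].T@t.reshape(3)).round(3))
s=read_state();print({k:np.round(v,4) for k,v in s.items()})
E
ls
```

```text
587.4143200689048 [0.297 0.021 1.766]
488.66736130961516 [0.544 1.173 0.656]
{'clock': np.float64(0.1), 'qpos': array([-1.416 ,  0.3426,  1.5249, -0.    ,  1.2754, -0.146 ]), 'qd': array([-0.0001, -0.0019, -0.0004, -0.0005, -0.0007,  0.0021]), 'joint_torque': array([ 1.60000e-03, -4.32003e+01, -2.44695e+01,  7.20000e-02,
        5.27000e-02, -0.00000e+00]), 'tool_pos': array([ 0.1555, -0.5011,  0.2481]), 'tool_rot': array([-7.000e-04,  9.887e-01,  1.498e-01, -0.000e+00]), 'wrist_force': array([0.2819, 0.872 , 0.2381]), 'moment': array([ 0.0178, -0.0103,  0.0071]), 'grasp_force': np.float64(0.0), 'width': np.float64(0.0918)}
h.py
pics
```

View pics/top0.png

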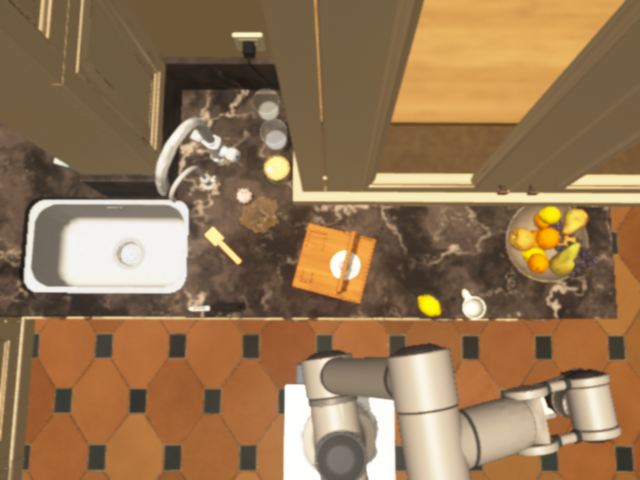

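View pics/side0.png

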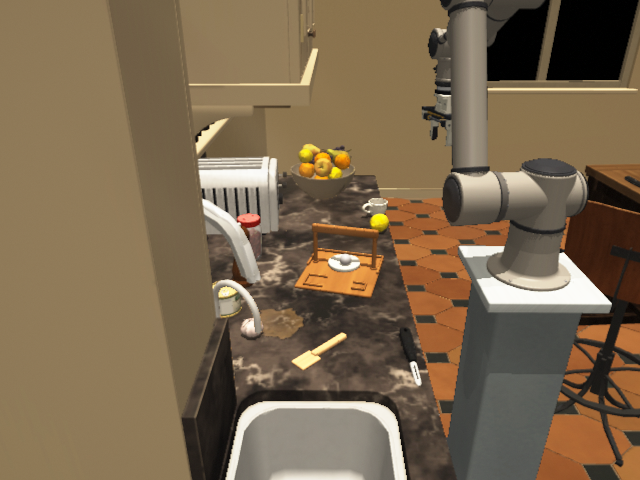

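Top: the spatula has its blade at (214,236) and handle end at (240,262). The tray corners are at (312,224), (376,238), (360,303) and (292,288), with the dish at (345,265) and the recess side to the left. Side: nothing stands between the spatula and the tray. Next I'll refine by fitting the outlines.

```bash
python3 - <<'E'
from h import *
from scipy.optimize import least_squares
im=cv2.imread('pics/top0.png'); hsv=cv2.cvtColor(im,cv2.COLOR_BGR2HSV)
def comp(m,p):
    n,l=cv2.connectedComponents(m.astype(np.uint8)); 
    return (l==l[p[1],p[0]]).astype(np.uint8) if l[p[1],p[0]] else None
print(hsv[240,218],hsv[252,230],hsv[270,305],hsv[235,225+20])
sp=comp((hsv[...,2]>120)&(hsv[...,1]>70),(230,252))
tr=comp((hsv[...,2]>90)&(hsv[...,1]>110),(312,262))
vis=im.copy()
for n,m in(('sp',sp),('tr',tr)):
    c=max(cv2.findContours(m,0,1)[0],key=cv2.contourArea); print(n,m.sum(),cv2.minAreaRect(c)); cv2.drawContours(vis,[c],-1,(255,0,0),1)
# spatula fit: soft IoU via subpixel render
def render(polys,f,S=8,roi=None):
    x0,y0,x1,y1=roi; a=np.zeros(((y1-y0)*S,(x1-x0)*S),np.uint8)
    for P in polys:
        q=(pj(f,P)-[x0-.5,y0-.5])*S
        cv2.fillConvexPoly(a,cv2.convexHull(np.round(q).astype(np.int32)),255)
    return cv2.resize(a,(x1-x0,y1-y0),interpolation=cv2.INTER_AREA)/255.
def box(x0,x1,y0,y1,z0,z1): return np.array([[x,y,z] for x in(x0,x1) for y in(y0,y1) for z in(z0,z1)])/1000.
def T(P,p): c,s=np.cos(p[2]),np.sin(p[2]); return P@np.array([[c,-s,0],[s,c,0],[0,0,1]]).T+[p[0],p[1],0]
from scipy.optimize import minimize
def fit(m,boxes,p0,roi,f='top0'):
    x0,y0,x1,y1=roi; M=m[y0:y1,x0:x1].astype(float)
    fn=lambda p: ((render([T(b,p) for b in boxes],f,roi=roi)-M)**2).sum()
    r=minimize(fn,p0,method='Nelder-Mead',options=dict(initial_simplex=np.array(p0)+np.vstack([np.zeros(3),np.diag([.01,.01,.1])]),xatol=1e-4))
    return r.x,r.fun,M.sum()
b=px('top0',[(214,236),(240,262)],.006); o=b.mean(0); d=b[0]-b[1]
S=fit(sp,[box(-70,26,-8,8,0,12),box(20,70,-18,18,0,6)],[o[0],o[1],np.arctan2(d[1],d[0])],(195,220,260,280)); print(S)
c=px('top0',[(312,224),(376,238),(360,303),(292,288)],.008);print(c.round(3)); 
dc=px('top0',[(345,265)],.015)[0];print(dc)
# floor outline only (arch bar overlaps): close the mask
trc=cv2.morphologyEx(tr,cv2.MORPH_CLOSE,np.ones((25,25)))
Tt=fit(trc,[box(-140,70,-100,100,0,8),box(-30,70,-100,100,0,16),box(-7,7,-91,91,100,124)],[dc[0],dc[1],-1.8],(280,210,390,315)); print(Tt)
for b_,p,col in((box(-140,70,-100,100,8,8),Tt[0],(0,255,0)),(box(-7,7,-91,91,124,124),Tt[0],(0,255,255)),(box(-1,1,-1,1,12,12),Tt[0],(0,0,255)),(box(-128,-82,27,76,8,8),Tt[0],(255,255,0)),(box(-70,70,-1,1,12,12),S[0],(0,0,255))):
    for q in pj('top0',T(b_,p)): cv2.circle(vis,tuple(np.round(q*16).astype(int)),16,col,-1,cv2.LINE_AA,4)
cv2.imwrite('pics/v0.png',cv2.resize(vis[200:320,190:390],(800,480),interpolation=cv2.INTER_CUBIC))
# side check
vs=cv2.imread('pics/side0.png')
E
```

```text
[ 26  93 255] [ 27  90 255] [ 17 182 247] [13 92 89]
sp 3774 ((229.29110717773438, 219.6404266357422), (95.52709197998047, 88.16177368164062), 2.12109637260437)
tr 4446 ((334.1502380371094, 261.32904052734375), (73.85395050048828, 72.63239288330078), 14.74356460571289)
(array([0.55989813, 0.35493267, 0.72724624]), np.float64(812.5695501730105), np.float64(1198.0))
[[ 0.626  0.089  0.008]
 [ 0.584 -0.106  0.008]
 [ 0.387 -0.057  0.008]
 [ 0.431  0.147  0.008]]
[ 0.50037352 -0.01169039  0.015     ]
(array([ 0.49852459, -0.01390856, -1.81208568]), np.float64(346.08995001922335), np.float64(5061.0))
```

View pics/v0.png

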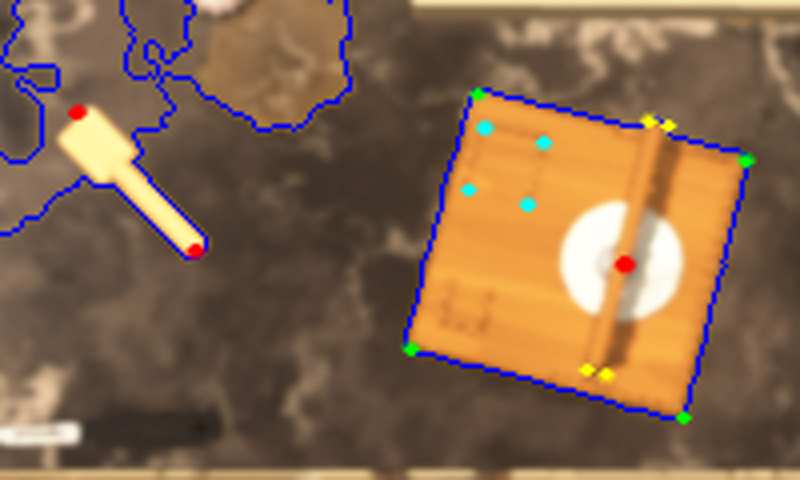

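The tray fit sits on its outline. The spatula mask leaked into the marble, so I'll refit it with a tighter threshold.

```bash
cat >> h.py <<'E'
from scipy.optimize import minimize
def render(polys,f,roi,S=8):
    x0,y0,x1,y1=roi; a=np.zeros(((y1-y0)*S,(x1-x0)*S),np.uint8)
    for P in polys:
        q=(pj(f,P)-[x0-.5,y0-.5])*S
        cv2.fillConvexPoly(a,cv2.convexHull(np.round(q).astype(np.int32)),255)
    return cv2.resize(a,(x1-x0,y1-y0),interpolation=cv2.INTER_AREA)/255.
def box(x0,x1,y0,y1,z0,z1): return np.array([[x,y,z] for x in(x0,x1) for y in(y0,y1) for z in(z0,z1)])/1000.
def T(P,p,z=0): c,s=np.cos(p[2]),np.sin(p[2]); return np.asarray(P)@np.array([[c,-s,0],[s,c,0],[0,0,1]]).T+[p[0],p[1],z]
SP=[box(-70,26,-8,8,0,12),box(20,70,-18,18,0,6)]
def fit(m,boxes,p0,roi,f,z=0):
    x0,y0,x1,y1=roi; M=m[y0:y1,x0:x1].astype(float)
    fn=lambda p: ((render([T(b,p,z) for b in boxes],f,roi)-M)**2).sum()
    r=minimize(fn,p0,method='Nelder-Mead',options=dict(initial_simplex=np.array(p0)+np.vstack([np.zeros(3),np.diag([.01,.01,.1])]),xatol=1e-4))
    return r.x,r.fun,M.sum()
def plan(x,y,z,psi):
    "row values from the current pose, tool pointing down"
    s=read_state(); q=s['tool_rot']; R=cv2.Rodrigues(np.zeros(3))[0]
    from scipy.spatial.transform import Rotation as Ro
    R=Ro.from_quat(np.r_[q[1:],q[0]]).as_matrix()
    d=R.T@(np.array([x,y,z])-s['tool_pos'])/.3
    p=np.arctan2(R[1,0],R[0,0]); a=(-(psi-p)+np.pi)%(2*np.pi)-np.pi
    print('pos',s['tool_pos'].round(4),'psi',p.round(4),'zax',R[:,2].round(4),'d',d.round(4),'roll',round(a/2/np.pi,4))
E
python3 - <<'E'
from h import *
im=cv2.imread('pics/top0.png'); hsv=cv2.cvtColor(im,cv2.COLOR_BGR2HSV)
m=((hsv[...,2]>185)&(hsv[...,1]>60)).astype(np.uint8)
n,l=cv2.connectedComponents(m); m=(l==l[252,230]); print(m.sum())
S=fit(m,SP,[.56,.36,.75],(195,220,260,280),'top0'); print(S)
p=S[0]; g=T([[-.010,0,0]],p)[0]; print('grip',g)
plan(.40,-.36,.25,.3); 
E
```

```text
408
(array([0.55712283, 0.35646756, 0.78705207]), np.float64(30.73873125720877), np.float64(408.0))
grip [0.55006346 0.3493848  0.        ]
pos [ 0.1555 -0.5011  0.2481] psi 0.3008 zax [-2.0e-04  1.3e-03 -1.0e+00] d [ 0.9177 -0.2078 -0.0058] roll 0.0001
```

>>> {"name": "jog_arm", "arguments": {
  "commands": [
    {"dx":0.92,"dy":-0.21},
    {"dx":0.92,"dy":-0.21},
    {"dx":0.92,"dy":-0.21},
    {"dx":0.92,"dy":-0.21},
    {"dx":0.92,"dy":-0.21},
    {"dx":0.92,"dy":-0.21},
    {"dx":0.92,"dy":-0.21}
  ]
}}

```text
validation failed for argument at $.co...
```

>>> {"name": "jog_arm", "arguments": {
  "commands": [
    {"dx":0.62,"dy":-0.9},
    {"dx":0.62,"dy":-0.9},
    {"dx":0.62,"dy":-0.9},
    {"dx":0.62,"dy":-0.9},
    {"dx":0.62,"dy":-0.9},
    {"dx":0.62,"dy":-0.9},
    {"dx":0.62,"dy":-0.9},
    {"dx":0.62,"dy":-0.9}
  ]
}}

```text
validation failed for argument at $.co...
```

```bash
python3 - <<'E'
from h import *
plan(.545,.344,.17,.787)
E
```

```text
pos [ 0.1555 -0.5011  0.2481] psi 0.3008 zax [-2.0e-04  1.3e-03 -1.0e+00] d [ 2.0746 -2.3055  0.2638] roll -0.0774
```

Validation failed, so every field may be required. I'll try full rows.

>>> {"name": "jog_arm", "arguments": {
  "commands": [
    {"dx":0.92,"dy":-0.21,"dz":0,"roll":0,"jaw":-1},
    {"dx":0.92,"dy":-0.21,"dz":0,"roll":0,"jaw":-1},
    {"dx":0.92,"dy":-0.21,"dz":0,"roll":0,"jaw":-1},
    {"dx":0.92,"dy":-0.21,"dz":0,"roll":0,"jaw":-1},
    {"dx":0.92,"dy":-0.21,"dz":0,"roll":0,"jaw":-1},
    {"dx":0.92,"dy":-0.21,"dz":0,"roll":0,"jaw":-1},
    {"dx":0.92,"dy":-0.21,"dz":0,"roll":0,"jaw":-1}
  ],
  "squeeze": 20
}}

```text
clock: 0.8
tool_pos: [0.4035, -0.3569, 0.2482]
tool_rot: [-0.001, 0.988, 0.152, 0.0]
wrist_force: [0.1, -0.2, -0.8]
width: 0.0915
grasp_force: 0.0
```

>>> {"name": "jog_arm", "arguments": {
  "commands": [
    {"dx":0.62,"dy":-0.9,"dz":0,"roll":0,"jaw":-1},
    {"dx":0.62,"dy":-0.9,"dz":0,"roll":0,"jaw":-1},
    {"dx":0.62,"dy":-0.9,"dz":0,"roll":0,"jaw":-1},
    {"dx":0.62,"dy":-0.9,"dz":0,"roll":0,"jaw":-1},
    {"dx":0.62,"dy":-0.9,"dz":0,"roll":0,"jaw":-1},
    {"dx":0.62,"dy":-0.9,"dz":0,"roll":0,"jaw":-1},
    {"dx":0.62,"dy":-0.9,"dz":0,"roll":0,"jaw":-1},
    {"dx":0.62,"dy":-0.9,"dz":0,"roll":0,"jaw":-1}
  ]
}}

```text
clock: 1.6
tool_pos: [0.4983, -0.044, 0.2484]
tool_rot: [-0.0, 0.988, 0.152, -0.0]
wrist_force: [-0.2, -1.6, -0.2]
width: 0.092
grasp_force: 0.0
```

```bash
python3 - <<'E'
from h import *
plan(.545,.344,.17,.787)
plan(.50,.16,.24,.787)
E
```

```text
pos [ 0.4983 -0.044   0.2484] psi 0.3047 zax [-5.e-04  7.e-04 -1.e+00] d [ 0.5365 -1.1868  0.2623] roll -0.0768
pos [ 0.4983 -0.044   0.2484] psi 0.3047 zax [-5.e-04  7.e-04 -1.e+00] d [ 0.2094 -0.6469  0.0286] roll -0.0768
```

>>> {"name": "jog_arm", "arguments": {
  "commands": [
    {"dx":0.45,"dy":-0.98,"dz":0.1,"roll":-0.077,"jaw":-1},
    {"dx":0.45,"dy":-0.98,"dz":0.1,"roll":-0.077,"jaw":-1},
    {"dx":0.45,"dy":-0.98,"dz":0.1,"roll":-0.077,"jaw":-1},
    {"dx":0.45,"dy":-0.98,"dz":0.1,"roll":-0.077,"jaw":-1},
    {"dx":0.45,"dy":-0.98,"dz":0.1,"roll":-0.077,"jaw":-1},
    {"dx":0.45,"dy":-0.98,"dz":0.1,"roll":-0.077,"jaw":-1},
    {"dx":0.45,"dy":-0.98,"dz":0.1,"roll":-0.077,"jaw":-1},
    {"dx":0.45,"dy":-0.98,"dz":0.1,"roll":-0.077,"jaw":-1},
    {"dx":0.45,"dy":-0.98,"dz":0.1,"roll":-0.077,"jaw":-1}
  ]
}}

```text
clock: 2.5
tool_pos: [0.5402, 0.2729, 0.2181]
tool_rot: [0.0, 0.924, 0.382, -0.001]
wrist_force: [0.3, -1.7, 0.0]
width: 0.0918
grasp_force: 0.0
```

```bash
python3 - <<'E'
from h import *
plan(.550,.3495,.025,.787)
cap('wrist','w1')
E
```

```text
pos [0.5402 0.2729 0.2181] psi 0.7845 zax [-0.001  -0.0014 -1.    ] d [ 0.2046 -0.1577  0.6432] roll -0.0004
```

View pics/w1.png

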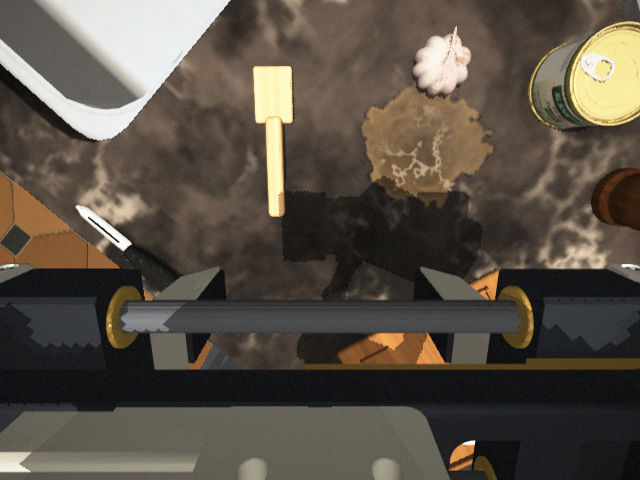

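The wrist view shows the spatula clearly, from the blade end at (273,67) to the handle end at (277,215), nearly aligned with the tool. I'll refit it from here.

```bash
python3 - <<'E'
from h import *
im=cv2.imread('pics/w1.png'); hsv=cv2.cvtColor(im,cv2.COLOR_BGR2HSV)
m=((hsv[...,2]>150)&(hsv[...,1]>60)).astype(np.uint8)
n,l=cv2.connectedComponents(m); m=(l==l[160,276]); print(m.sum())
S=fit(m,SP,[.557,.356,.787],(230,50,310,230),'w1'); print(S)
p=S[0]; g=T([[-.010,0,0]],p)[0]; print('grip',g)
plan(g[0],g[1],.025,p[2])
E
```

```text
291609
(array([0.54258548, 0.38262502, 0.74369381]), np.float64(8491.961153402537), np.float64(11952.0))
grip [0.53522575 0.37585491 0.        ]
pos [0.5403 0.2724 0.2184] psi 0.7834 zax [-7.0e-04 -1.2e-03 -1.0e+00] d [ 0.2322 -0.2564  0.6443] roll 0.0063
```

```bash
python3 - <<'E'
from h import *
im=cv2.imread('pics/w1.png'); hsv=cv2.cvtColor(im,cv2.COLOR_BGR2HSV)
print(hsv[160,276],hsv[90,273],hsv[150,340],hsv[100,230])
m=((hsv[...,2]>175)&(hsv[...,1]>70)&(hsv[...,0]>14)&(hsv[...,0]<35)).astype(np.uint8)
n,l=cv2.connectedComponents(m); m=(l==l[160,276]); print(m.sum())
S=fit(m,SP,[.557,.356,.787],(230,50,310,230),'w1'); print(S)
p=S[0]; g=T([[-.010,0,0]],p)[0]; print('grip',g)
plan(g[0],g[1],.025,p[2])
E
```

```text
[ 27  57 255] [ 27  60 254] [13 59 78] [ 14  66 112]
299506
(array([0.54920194, 0.37570146, 0.74668194]), np.float64(9232.659777008843), np.float64(13166.0))
grip [0.54186248 0.36890939 0.        ]
pos [0.5403 0.2724 0.2184] psi 0.7834 zax [-7.0e-04 -1.2e-03 -1.0e+00] d [ 0.2315 -0.2243  0.6443] roll 0.0058
```

```bash
python3 - <<'E'
from h import *
im=cv2.imread('pics/w1.png'); hsv=cv2.cvtColor(im,cv2.COLOR_BGR2HSV)
m=((hsv[...,2]>190)&(hsv[...,1]>40)).astype(np.uint8)
n,l=cv2.connectedComponents(m); m=(l==l[160,276]); print(m.sum())
S=fit(m,SP,[.557,.356,.787],(230,50,310,230),'w1'); print(S)
p=S[0]; g=T([[-.010,0,0]],p)[0]; print('grip',g)
plan(g[0],g[1],.025,p[2])
E
```

```text
3561
(array([0.55560255, 0.35100098, 0.77854564]), np.float64(312.8555171088043), np.float64(3561.0))
grip [0.5484832  0.34397854 0.        ]
pos [0.5403 0.2724 0.2184] psi 0.7834 zax [-7.0e-04 -1.2e-03 -1.0e+00] d [ 0.1885 -0.1499  0.6444] roll 0.0008
```

>>> {"name": "jog_arm", "arguments": {
  "commands": [
    {"dx":0.196,"dy":-0.155,"dz":0.1,"roll":0,"jaw":-1},
    {"dx":0.196,"dy":-0.155,"dz":0.2,"roll":0,"jaw":-1},
    {"dx":0.196,"dy":-0.155,"dz":0.35,"roll":0,"jaw":-0.6},
    {"dx":0.196,"dy":-0.155,"dz":0.5,"roll":0,"jaw":-0.4},
    {"dx":0.196,"dy":-0.155,"dz":0.6,"roll":0,"jaw":-0.3},
    {"dx":0.196,"dy":-0.155,"dz":0.644,"roll":0,"jaw":-0.3},
    {"dx":0.196,"dy":-0.155,"dz":0.644,"roll":0,"jaw":-0.3},
    {"dx":0.196,"dy":-0.155,"dz":0.644,"roll":0,"jaw":-0.3}
  ]
}}

```text
clock: 3.35
tool_pos: [0.55, 0.3478, 0.0268]
tool_rot: [0.0, 0.924, 0.382, 0.001]
wrist_force: [-0.2, 0.2, 0.6]
width: 0.0596
grasp_force: 0.0
```

```bash
python3 - <<'E'
from h import *
plan(.549,.3465,.025,.78)
c=cap('wrist','w2')
c2=cap('side','s2')
a=c['img'];b=cv2.resize(c2['img'][260:400,240:400],None,fx=2.5,fy=2.5)
o=np.zeros((480,800,3),np.uint8);o[:,:400]=cv2.resize(a,(400,300),interpolation=3)[:].repeat(1,0)[:300].__class__ and np.pad(cv2.resize(a,(400,300),interpolation=3),((0,180),(0,0),(0,0)));o[:350,400:]=b
cv2.imwrite('pics/v2.png',o[:,:,::-1])
E
```

```text
pos [0.55   0.3478 0.0268] psi 0.7831 zax [ 1.9e-03  6.0e-04 -1.0e+00] d [-0.0057  0.0007  0.006 ] roll 0.0005
```

View pics/v2.png

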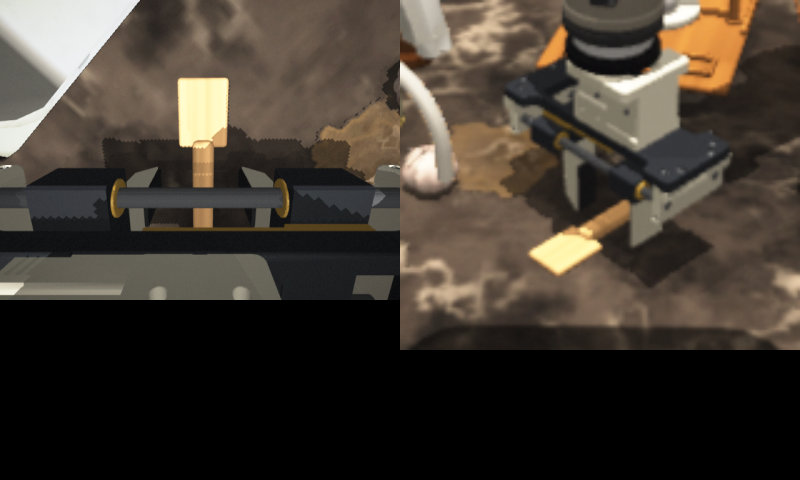

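The fingers straddle the handle and the blade points away from the hand. Closing.

>>> {"name": "jog_arm", "arguments": {
  "commands": [
    {"dx":0,"dy":0,"dz":0.005,"roll":0,"jaw":1},
    {"dx":0,"dy":0,"dz":0.005,"roll":0,"jaw":1},
    {"dx":0,"dy":0,"dz":0.005,"roll":0,"jaw":1},
    {"dx":0,"dy":0,"dz":0.005,"roll":0,"jaw":1},
    {"dx":0,"dy":0,"dz":0.005,"roll":0,"jaw":1},
    {"dx":0,"dy":0,"dz":0.005,"roll":0,"jaw":1},
    {"dx":0,"dy":0,"dz":0.005,"roll":0,"jaw":1},
    {"dx":0,"dy":0,"dz":0.005,"roll":0,"jaw":1}
  ],
  "squeeze": 20
}}

```text
clock: 4.25
tool_pos: [0.5488, 0.3488, 0.024]
tool_rot: [0.0, 0.924, 0.382, 0.0]
wrist_force: [0.7, 0.6, 0.6]
width: 0.0159
grasp_force: 20.0
```

```bash
python3 - <<'E'
from h import *
s=read_state();print(s['width'],s['grasp_force'])
plan(.55,.3478,.025,.783)
cap('wrist','w3')
im=cv2.imread('pics/w3.png'); hsv=cv2.cvtColor(im,cv2.COLOR_BGR2HSV)
m=((hsv[...,2]>190)&(hsv[...,1]>40)).astype(np.uint8)
n,l=cv2.connectedComponents(m); m=(l==l[180,320]); ys,xs=np.nonzero(m);print(m.sum(),xs.min(),xs.max(),ys.min(),ys.max())
# free edge: top row; sides
c=max(cv2.findContours(m.astype(np.uint8),0,1)[0],key=cv2.contourArea);r=cv2.boxPoints(cv2.minAreaRect(c));print(r)
top=r[np.argsort(r[:,1])[:2]]; P=px('w3',top,.006);e=P.mean(0);print(P,e,np.linalg.norm(P[0]-P[1]))
st=read_state()['tool_pos'];d=e-st;a=.783;print('fwd',d[0]*np.cos(a)+d[1]*np.sin(a),'lat',d[0]*np.sin(a)-d[1]*np.cos(a),'edge ang',np.degrees(np.arctan2(P[1,1]-P[0,1],P[1,0]-P[0,0])))
E
```

```text
0.015900622107030207 19.958612322807312
pos [0.5488 0.3488 0.024 ] psi 0.7847 zax [ 1.e-04 -0.e+00 -1.e+00] d [ 0.0006  0.0051 -0.0033] roll 0.0003
9474 279 362 123 298
[[279. 123.]
 [362. 123.]
 [362. 298.]
 [279. 298.]]
[[0.59041532 0.41485373 0.006     ]
 [0.61513759 0.39001747 0.006     ]] [0.60277646 0.4024356  0.006     ] 0.03504326015147044
fwd 0.07615462252636264 lat 2.8181315465572454e-05 edge ang -45.13178024302411
```

Gripped at about spatula x = -6 mm (blade edge 76 mm ahead of the TCP, lateral 0). Next I lift and move to a viewpoint just short of the tray.

>>> {"name": "jog_arm", "arguments": {
  "commands": [
    {"dx":0,"dy":0,"dz":-0.15,"roll":0,"jaw":1},
    {"dx":0,"dy":0,"dz":-0.3,"roll":0,"jaw":1},
    {"dx":-0.3,"dy":0.08,"dz":-0.5,"roll":0.02,"jaw":1},
    {"dx":-0.938,"dy":0.236,"dz":-0.753,"roll":0.163,"jaw":1},
    {"dx":-0.938,"dy":0.236,"dz":-0.753,"roll":0.163,"jaw":1},
    {"dx":-0.938,"dy":0.236,"dz":-0.753,"roll":0.163,"jaw":1},
    {"dx":-0.938,"dy":0.236,"dz":-0.753,"roll":0.163,"jaw":1},
    {"dx":-0.938,"dy":0.236,"dz":-0.753,"roll":0.163,"jaw":1},
    {"dx":-0.938,"dy":0.236,"dz":-0.753,"roll":0.163,"jaw":1},
    {"dx":-0.938,"dy":0.236,"dz":-0.753,"roll":0.163,"jaw":1}
  ]
}}

```text
clock: 5.3
tool_pos: [0.3991, 0.0983, 0.2514]
tool_rot: [-0.0, 0.993, -0.122, 0.002]
wrist_force: [-0.1, 0.2, -0.6]
width: 0.0155
grasp_force: 20.0
```

>>> {"name": "jog_arm", "arguments": {
  "commands": [
    {"dx":0,"dy":0,"dz":0,"roll":0,"jaw":1},
    {"dx":0,"dy":0,"dz":0,"roll":0,"jaw":1},
    {"dx":0,"dy":0,"dz":0,"roll":0,"jaw":1}
  ]
}}

```text
clock: 5.6
tool_pos: [0.3998, 0.1005, 0.2491]
tool_rot: [0.0, 0.993, -0.118, -0.001]
wrist_force: [-0.6, 0.1, -0.5]
width: 0.016
grasp_force: 20.0
```

```bash
python3 - <<'E'
from h import *
t=[.4985,-.0139,-1.812]
g=T([[-.1065,-.006,0]],t)[0]; print(g)
plan(g[0],g[1],.10,-.241)
c=cap('wrist','w4')
E
```

```text
[0.51811352 0.09095018 0.        ]
pos [0.3998 0.1005 0.2491] psi -0.2369 zax [-0.0015 -0.     -1.    ] d [ 0.3916 -0.0617  0.4966] roll 0.0006
```

View pics/w4.png

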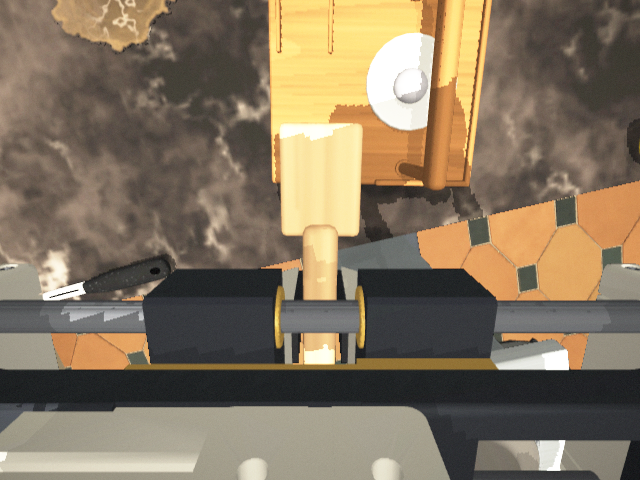

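The view shows the tray's left edge at u≈271, blade bay walls at u≈281 and 333 ending at v≈52, the ball at (410,86), and the near-right floor corner at (470,186). I'll compare these with the projected model.

```bash
python3 - <<'E'
from h import *
t=np.array([.4985,-.0139,-1.812])
M=np.array([[0,0,28],[-140,-30,8],[-140,40,8],[-140,-100,8],[70,-100,8],[70,-100,16],[-82,27,15],[-128,27,15],[-82,27,8],[-128,27,8],[-82,60,15],[-128,60,15],[-7,-91,124],[7,-91,124]])/1000
print(np.c_[M*1000,pj('w4',T(M,t)).round(1)])
print('ball',px('w4',[(410,86)],.028))
im=cv2.imread('pics/w4.png')
vis=im.copy()
for q in pj('w4',T(M,t)): cv2.circle(vis,tuple(np.round(q*16).astype(int)),40,(255,0,0),-1,cv2.LINE_AA,4)
cv2.imwrite('pics/v4.png',cv2.resize(vis[0:200,250:500],(800,640))[:600])
E
```

```text
[[   0.     0.    28.   411.7   82.3]
 [-140.   -30.     8.   268.3  116.6]
 [-140.    40.     8.   265.8   40.9]
 [-140.  -100.     8.   270.5  185. ]
 [  70.  -100.     8.   465.2  185.5]
 [  70.  -100.    16.   468.3  186.4]
 [ -82.    27.    15.   325.3   54. ]
 [-128.    27.    15.   277.6   53.9]
 [ -82.    27.     8.   325.2   55.8]
 [-128.    27.     8.   278.4   55.6]
 [ -82.    60.    15.   325.5   15.5]
 [-128.    60.    15.   276.6   15.3]
 [  -7.   -91.   124.   426.6  191.9]
 [   7.   -91.   124.   445.2  192. ]]
ball [[ 0.49563229 -0.01178504  0.028     ]]
```

View pics/v4.png

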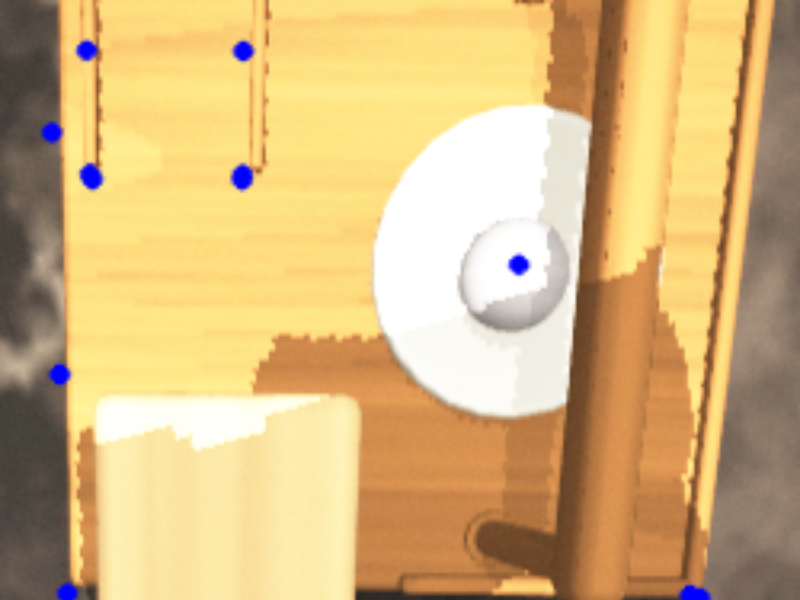

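```bash
python3 - <<'E'
from h import *
from scipy.optimize import least_squares
M=np.array([[-140,-30,8],[-140,40,8],[-140,-100,8],[70,-100,16],[-82,27,15],[-128,27,15],[-82,60,15],[-128,60,15],[0,0,20]])/1000
C=np.array([[67.5,np.nan],[64,np.nan],[73,582],[706,582],[251,170],[98,171],[252,np.nan],[98,np.nan],[np.nan,261]])/3.2+[250,0]
def f(p,full=False):
    e=(pj('w4',T(M,p))-C); return e if full else e[~np.isnan(e)]
r=least_squares(f,[.4985,-.0139,-1.812],loss='soft_l1');print(r.x);print(f(r.x,True).round(1))
t=r.x; g=T([[-.1065,-.006,0]],t)[0]
plan(g[0],g[1],.10,t[2]+np.pi/2);plan(g[0],g[1],.033,t[2]+np.pi/2)
E
```

```text
[ 0.49941131 -0.01728709 -1.81276495]
[[ 0.1  nan]
 [-1.1  nan]
 [ 0.5  1.5]
 [ 0.6  3. ]
 [ 0.1 -1.1]
 [ 0.2 -1.6]
 [ 0.1  nan]
 [-0.7  nan]
 [ nan  0.2]]
pos [0.3998 0.1005 0.2492] psi -0.2372 zax [-1.5e-03 -1.0e-04 -1.0e+00] d [ 0.3975 -0.0517  0.4967] roll 0.0008
pos [0.3998 0.1005 0.2492] psi -0.2372 zax [-1.5e-03 -1.0e-04 -1.0e+00] d [ 0.3978 -0.0518  0.72  ] roll 0.0008
```

>>> {"name": "jog_arm", "arguments": {
  "commands": [
    {"dx":0.15,"dy":-0.025,"dz":0.0,"roll":0.0008,"jaw":1},
    {"dx":0.3,"dy":-0.04,"dz":0.1,"roll":0.0008,"jaw":1},
    {"dx":0.398,"dy":-0.052,"dz":0.25,"roll":0.0008,"jaw":1},
    {"dx":0.398,"dy":-0.052,"dz":0.4,"roll":0.0008,"jaw":1},
    {"dx":0.398,"dy":-0.052,"dz":0.5,"roll":0.0008,"jaw":1},
    {"dx":0.398,"dy":-0.052,"dz":0.5,"roll":0.0008,"jaw":1},
    {"dx":0.398,"dy":-0.052,"dz":0.56,"roll":0.0008,"jaw":1},
    {"dx":0.398,"dy":-0.052,"dz":0.62,"roll":0.0008,"jaw":1},
    {"dx":0.398,"dy":-0.052,"dz":0.68,"roll":0.0008,"jaw":1},
    {"dx":0.398,"dy":-0.052,"dz":0.68,"roll":0.0008,"jaw":1}
  ]
}}

```text
clock: 6.65
tool_pos: [0.519, 0.0871, 0.0456]
tool_rot: [0.0, 0.993, -0.121, -0.001]
wrist_force: [0.0, -0.0, -0.4]
width: 0.0156
grasp_force: 20.0
```

```bash
python3 - <<'E'
from h import *
t=np.array([.4994,-.0173,-1.8128]);g=T([[-.1065,-.006,0]],t)[0]
plan(g[0],g[1],.033,t[2]+np.pi/2);print(read_state()['wrist_force'])
c=cap('wrist','w5');d=cap('side','s5');u=cap('top','t5')
o=np.zeros((600,800,3),np.uint8);o[:300,:400]=cv2.resize(c['img'],(400,300),interpolation=3)
o[:300,400:]=cv2.resize(d['img'][210:315,270:410],(400,300),interpolation=2)
o[300:,:480]=cv2.resize(c['img'][60:260,160:480],(480,300));o[300:,480:]=cv2.resize(u['img'][210:310,280:387],(320,300))
cv2.imwrite('pics/v5.png',o[:,:,::-1])
E
```

```text
pos [0.519  0.0871 0.0456] psi -0.2434 zax [-1.8e-03 -1.0e-04 -1.0e+00] d [ 0.0001 -0.0016  0.042 ] roll -0.0002
[ 0.0301191  -0.03624106 -0.36325895]
```

View pics/v5.png

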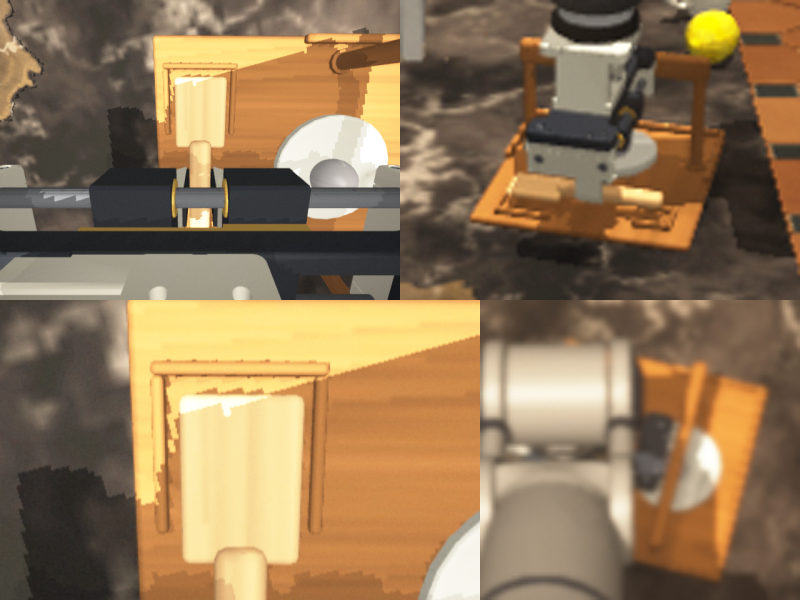

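Laterally the blade lies within 1 mm of the bay's centre, seen straight on. I'll check the lengthwise gap to the end wall (blade edge v≈123, wall's inner edge v≈111).

```bash
python3 - <<'E'
from h import *
a=px('w5',[(321,123),(281,150),(361,150)],.0276);b=px('w5',[(321,111),(271,150),(368,150)],.015)
p=-.2434;R=np.array([[np.cos(p),np.sin(p)],[np.sin(p),-np.cos(p)]])
tp=read_state()['tool_pos'];print(((a-tp)[:,:2]@R.T).round(4));print(((b-tp)[:,:2]@R.T).round(4))
E
```

```text
[[ 0.0745  0.001 ]
 [ 0.0635 -0.0162]
 [ 0.0634  0.0183]]
[[ 0.0803  0.0011]
 [ 0.0632 -0.0221]
 [ 0.0631  0.023 ]]
```

The gap is 5.8 mm (nominal 6). I shift 1.5 mm away from the arch for body clearance, then lower.

>>> {"name": "jog_arm", "arguments": {
  "commands": [
    {"dx":0,"dy":-0.005,"dz":0,"roll":0,"jaw":1},
    {"dx":0,"dy":-0.005,"dz":0.015,"roll":0,"jaw":1},
    {"dx":0,"dy":-0.005,"dz":0.03,"roll":0,"jaw":1},
    {"dx":0,"dy":-0.005,"dz":0.043,"roll":0,"jaw":1},
    {"dx":0,"dy":-0.005,"dz":0.043,"roll":0,"jaw":1},
    {"dx":0,"dy":-0.005,"dz":0.043,"roll":0,"jaw":1}
  ]
}}

```text
clock: 7.4
tool_pos: [0.5196, 0.088, 0.0328]
tool_rot: [0.0, 0.993, -0.122, -0.0]
wrist_force: [-0.5, 0.2, -0.4]
width: 0.0154
grasp_force: 20.0
```

>>> {"name": "jog_arm", "arguments": {
  "commands": [
    {"dx":0,"dy":0,"dz":0.002,"roll":0,"jaw":0.6},
    {"dx":0,"dy":0,"dz":0.002,"roll":0,"jaw":0.4},
    {"dx":0,"dy":0,"dz":0.002,"roll":0,"jaw":0.22},
    {"dx":0,"dy":0,"dz":0.002,"roll":0,"jaw":0.22},
    {"dx":0,"dy":0,"dz":0.002,"roll":0,"jaw":0.22},
    {"dx":0,"dy":0,"dz":0.002,"roll":0,"jaw":0.22}
  ]
}}

```text
clock: 8.0
tool_pos: [0.5197, 0.0881, 0.0324]
tool_rot: [0.0, 0.993, -0.122, 0.0]
wrist_force: [0.4, 0.2, -0.4]
width: 0.0356
grasp_force: 0.0
```

>>> {"name": "jog_arm", "arguments": {
  "commands": [
    {"dx":0,"dy":0,"dz":-0.05,"roll":0,"jaw":0.22},
    {"dx":0,"dy":0,"dz":-0.12,"roll":0,"jaw":0.22},
    {"dx":0,"dy":0,"dz":-0.22,"roll":0,"jaw":0.22},
    {"dx":0,"dy":0,"dz":-0.34,"roll":0,"jaw":0.22},
    {"dx":-0.2,"dy":0,"dz":-0.48,"roll":0,"jaw":0.0},
    {"dx":-0.33,"dy":0.1,"dz":-0.6,"roll":0,"jaw":0.0},
    {"dx":-0.33,"dy":0.17,"dz":-0.68,"roll":0,"jaw":0.0},
    {"dx":-0.33,"dy":0.17,"dz":-0.68,"roll":0,"jaw":0.0},
    {"dx":-0.33,"dy":0.17,"dz":-0.68,"roll":0,"jaw":0.0}
  ]
}}

```text
clock: 8.9
tool_pos: [0.4116, 0.0622, 0.2377]
tool_rot: [-0.0, 0.992, -0.123, 0.002]
wrist_force: [-0.2, 0.5, -0.3]
width: 0.0458
grasp_force: 0.0
```

```bash
python3 - <<'E'
from h import *
t=np.array([.4994,-.0173,-1.8128])
plan(t[0],t[1],.115,t[2]+np.pi/2)
c=cap('wrist','w6');d=cap('side','s6')
o=np.zeros((600,800,3),np.uint8);o[:480,:640]=c['img']
o[400:,540:]=cv2.resize(d['img'][210:315,270:410],(260,200),interpolation=2)
cv2.imwrite('pics/v6.png',o[:,:,::-1])
E
```

```text
pos [0.4116 0.0622 0.2377] psi -0.2458 zax [ 3.9e-03 -1.0e-04 -1.0e+00] d [0.3469 0.1862 0.4103] roll -0.0006
```

View pics/v6.png

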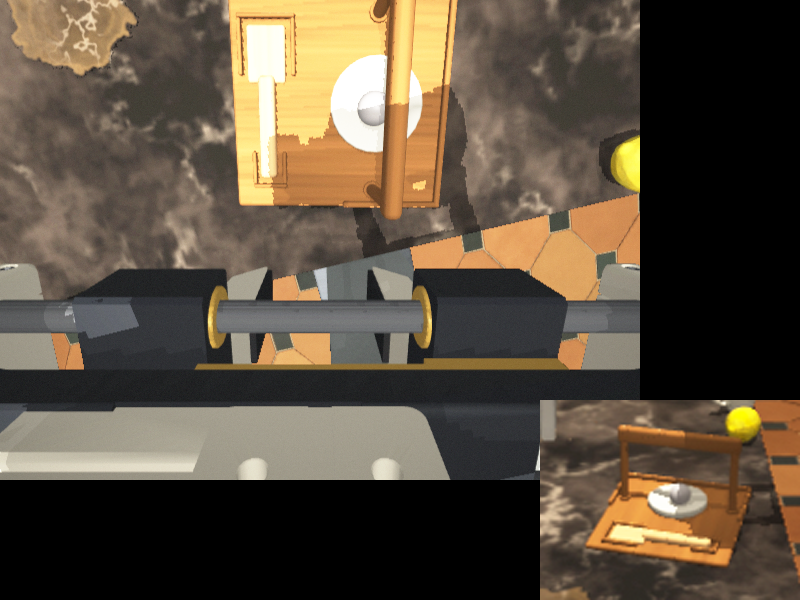

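The spatula lies flat in the recess with its blade in the wide bay, and the ball is still in its dish. I'll refit the tray from this view: dish centre ≈(376.5,103), near corners (240,206) and (440,207), bar end ≈(386–402,217), left edge (230,0).

```bash
python3 - <<'E'
from h import *
from scipy.optimize import least_squares
im=cv2.imread('pics/w6.png');hsv=cv2.cvtColor(im,cv2.COLOR_BGR2HSV)
# left tray edge: first saturated orange pixel per row
L=[]
for v in (10,50,90,130,170,195):
    r=im[v].astype(int); d=np.abs(np.diff(r[220:255],axis=0)).sum(1); L.append(220+d.argmax()+.5)
print(L)
M=np.array([[0,0,20],[-140,-100,8],[70,-100,16]])/1000
C=np.array([[376.5,103],[240,206],[441,207]])
def f(p):
    e=(pj('w6',T(M,p))-C).ravel()
    ed=pj('w6',T(np.array([[-.14,y,.008] for y in(-.1,-.06,-.02,.02,.06,.1)]),p)); k=np.polyfit(ed[:,1],ed[:,0],1)
    return np.r_[e,np.polyval(k,[10,50,90,130,170,195])-L]
r=least_squares(f,[.4994,-.0173,-1.8128],loss='soft_l1');t=r.x;print(t,f(t).round(1))
B=np.array([[-7,-91,124],[7,-91,124],[-7,0,124],[7,0,124],[-7,60,124],[7,60,124]])/1000
print(pj('w6',T(B,t)).round(1))
for v in (20,40,60,80,120,160,200): # bar edges
    r=im[v].astype(int); d=np.abs(np.diff(r[370:425],axis=0)).sum(1); i=np.argsort(-d)[:5]; print(v,sorted((370+i).tolist()))
plan(t[0],t[1],.115,t[2]+np.pi/2)
E
```

```text
[np.float64(228.5), np.float64(230.5), np.float64(232.5), np.float64(235.5), np.float64(237.5), np.float64(238.5)]
[ 0.4992668 -0.0169545 -1.8156756] [ 0.7  1.  -0.2 -0.4 -0.8 -0.6 -0.5 -0.1  0.3 -0.3  0.2  0.7]
[[385.5 220.2]
 [404.6 220.1]
 [391.7  86.9]
 [412.7  86.8]
 [396.5 -16.4]
 [418.9 -16.4]]
20 [372, 373, 384, 386, 414]
40 [383, 385, 387, 392, 412]
60 [383, 386, 391, 410, 411]
80 [383, 385, 386, 390, 409]
120 [383, 384, 407, 417, 418]
160 [381, 382, 386, 387, 405]
200 [373, 384, 385, 401, 402]
pos [0.4116 0.0627 0.2357] psi -0.2451 zax [-4.e-04  2.e-04 -1.e+00] d [0.3482 0.1867 0.4022] roll -0.0
```

>>> {"name": "jog_arm", "arguments": {
  "commands": [
    {"dx":0.15,"dy":0.08,"dz":0.05,"roll":0,"jaw":0.0},
    {"dx":0.3,"dy":0.16,"dz":0.1,"roll":0,"jaw":0.0},
    {"dx":0.348,"dy":0.183,"dz":0.13,"roll":0,"jaw":0.0},
    {"dx":0.348,"dy":0.183,"dz":0.13,"roll":0,"jaw":0.0},
    {"dx":0.348,"dy":0.183,"dz":0.2,"roll":0,"jaw":0.0},
    {"dx":0.348,"dy":0.183,"dz":0.28,"roll":0,"jaw":0.0},
    {"dx":0.348,"dy":0.183,"dz":0.36,"roll":0,"jaw":0.0},
    {"dx":0.348,"dy":0.183,"dz":0.402,"roll":0,"jaw":0.0},
    {"dx":0.348,"dy":0.183,"dz":0.402,"roll":0,"jaw":0.0},
    {"dx":0.348,"dy":0.183,"dz":0.402,"roll":0,"jaw":0.0}
  ]
}}

```text
clock: 10.0
tool_pos: [0.4991, -0.0153, 0.1154]
tool_rot: [-0.0, 0.993, -0.122, -0.001]
wrist_force: [0.5, -0.1, 0.2]
width: 0.0455
grasp_force: 0.0
```

>>> {"name": "jog_arm", "arguments": {
  "commands": [
    {"dx":0,"dy":0,"dz":0,"roll":0,"jaw":0.3},
    {"dx":0,"dy":0,"dz":0,"roll":0,"jaw":0.5},
    {"dx":0,"dy":0,"dz":0,"roll":0,"jaw":0.58},
    {"dx":0,"dy":0,"dz":0,"roll":0,"jaw":0.61},
    {"dx":0,"dy":0,"dz":0,"roll":0,"jaw":0.63},
    {"dx":0,"dy":0,"dz":0,"roll":0,"jaw":0.65},
    {"dx":0,"dy":0,"dz":0,"roll":0,"jaw":0.66},
    {"dx":0,"dy":0,"dz":0,"roll":0,"jaw":0.68},
    {"dx":0,"dy":0,"dz":0,"roll":0,"jaw":0.7},
    {"dx":0,"dy":0,"dz":0,"roll":0,"jaw":0.72}
  ],
  "squeeze": 10
}}

```text
clock: 11.0
tool_pos: [0.4993, -0.0157, 0.1158]
tool_rot: [-0.0, 0.993, -0.122, 0.0]
wrist_force: [-0.2, 1.7, -1.0]
width: 0.0144
grasp_force: 10.0
```

```bash
python3 - <<'E'
from h import *
plan(.4993,-.017,.115,-.245)
s=read_state();print(s['width'],s['grasp_force'],s['wrist_force'],s['qpos'])
E
```

```text
pos [ 0.4993 -0.0157  0.1158] psi -0.2449 zax [ 1.e-04  4.e-04 -1.e+00] d [0.0009 0.0043 0.0026] roll 0.0
0.014410376738980771 9.999871551990509 [-0.19434107  1.67705622 -0.95370243] [-1.85209344e-01  4.49329781e-01  1.77239078e+00  5.51305634e-04
  9.19843494e-01  1.63010956e+00]
```

>>> {"name": "jog_arm", "arguments": {
  "commands": [
    {"dx":0,"dy":0,"dz":0,"roll":0,"jaw":1},
    {"dx":0,"dy":0,"dz":0,"roll":0,"jaw":1},
    {"dx":0,"dy":0,"dz":0,"roll":0,"jaw":1},
    {"dx":0,"dy":0,"dz":0,"roll":0,"jaw":1},
    {"dx":0,"dy":0,"dz":-0.003,"roll":0,"jaw":1},
    {"dx":0,"dy":0,"dz":-0.007,"roll":0,"jaw":1},
    {"dx":0,"dy":0,"dz":-0.014,"roll":0,"jaw":1},
    {"dx":0,"dy":0,"dz":-0.022,"roll":0,"jaw":1},
    {"dx":0,"dy":0,"dz":-0.03,"roll":0,"jaw":1},
    {"dx":0,"dy":0,"dz":-0.035,"roll":0,"jaw":1}
  ],
  "squeeze": 55
}}

```text
clock: 12.0
tool_pos: [0.4994, -0.016, 0.1266]
tool_rot: [0.0, 0.993, -0.122, 0.0]
wrist_force: [-1.0, 0.8, -6.7]
width: 0.0139
grasp_force: 55.0
```

>>> {"name": "jog_arm", "arguments": {
  "commands": [
    {"dx":0,"dy":0,"dz":-0.005,"roll":0,"jaw":1},
    {"dx":0,"dy":0,"dz":-0.02,"roll":0,"jaw":1},
    {"dx":0,"dy":0,"dz":-0.05,"roll":0,"jaw":1},
    {"dx":0,"dy":0,"dz":-0.09,"roll":0,"jaw":1},
    {"dx":0,"dy":0,"dz":-0.13,"roll":0,"jaw":1},
    {"dx":0,"dy":0,"dz":-0.18,"roll":0,"jaw":1},
    {"dx":0,"dy":0,"dz":-0.22,"roll":0,"jaw":1},
    {"dx":0,"dy":0,"dz":-0.25,"roll":0,"jaw":1},
    {"dx":0,"dy":0,"dz":-0.265,"roll":0,"jaw":1},
    {"dx":0,"dy":0,"dz":-0.27,"roll":0,"jaw":1}
  ]
}}

```text
clock: 13.0
tool_pos: [0.4994, -0.016, 0.2078]
tool_rot: [0.0, 0.993, -0.122, 0.0]
wrist_force: [0.3, -0.4, -7.0]
width: 0.0133
grasp_force: 55.0
```

```bash
python3 - <<'E'
from h import *
plan(.4993,-.0157,.207,np.pi/2)
s=read_state();print(s['width'],s['grasp_force'],s['wrist_force'],s['moment'])
d=cap('side','s7');c=cap('wrist','w7')
o=np.zeros((600,800,3),np.uint8);o[:450]=cv2.resize(d['img'][150:330,240:560],(800,450),interpolation=2)
o[300:,400:]=cv2.resize(c['img'],(400,300),interpolation=3)
cv2.imwrite('pics/v7.png',o[:,:,::-1])
E
```

```text
pos [ 0.4994 -0.016   0.2078] psi -0.2446 zax [ 7.e-04 -2.e-04 -1.e+00] d [-0.0005 -0.0008  0.0027] roll -0.2889
0.013309860598061272 54.991498589515686 [ 0.3120499  -0.39921238 -7.00903953] [-0.07329016  0.11711117 -0.03247274]
```

View pics/v7.png

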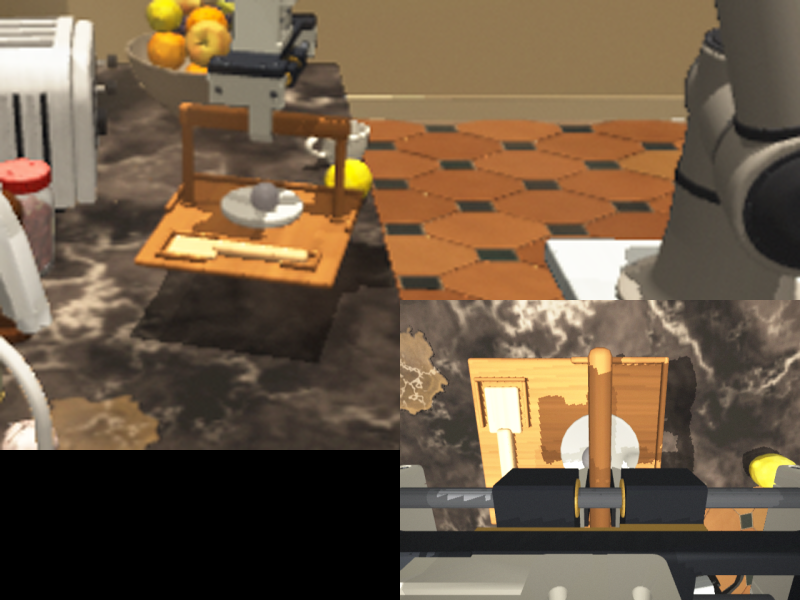

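The tray is up, level, with the ball in the dish. Now a slow turn of roll -0.289 in all.

>>> {"name": "jog_arm", "arguments": {
  "commands": [
    {"dx":0,"dy":0,"dz":0,"roll":-0.002,"jaw":1},
    {"dx":0,"dy":0,"dz":0,"roll":-0.006,"jaw":1},
    {"dx":0,"dy":0,"dz":0,"roll":-0.012,"jaw":1},
    {"dx":0,"dy":0,"dz":0,"roll":-0.02,"jaw":1},
    {"dx":0,"dy":0,"dz":0,"roll":-0.029,"jaw":1},
    {"dx":0,"dy":0,"dz":0,"roll":-0.039,"jaw":1},
    {"dx":0,"dy":0,"dz":0,"roll":-0.05,"jaw":1},
    {"dx":0,"dy":0,"dz":0,"roll":-0.061,"jaw":1},
    {"dx":0,"dy":0,"dz":0,"roll":-0.072,"jaw":1},
    {"dx":0,"dy":0,"dz":0,"roll":-0.083,"jaw":1}
  ]
}}

```text
clock: 14.1
tool_pos: [0.4992, -0.0159, 0.2069]
tool_rot: [-0.0, 0.99, 0.14, -0.0]
wrist_force: [-0.2, -0.3, -7.2]
width: 0.0135
grasp_force: 55.0
```

>>> {"name": "jog_arm", "arguments": {
  "commands": [
    {"dx":0,"dy":0,"dz":0,"roll":-0.011,"jaw":1},
    {"dx":0,"dy":0,"dz":0,"roll":-0.022,"jaw":1},
    {"dx":0,"dy":0,"dz":0,"roll":-0.033,"jaw":1},
    {"dx":0,"dy":0,"dz":0,"roll":-0.044,"jaw":1},
    {"dx":0,"dy":0,"dz":0,"roll":-0.055,"jaw":1},
    {"dx":0,"dy":0,"dz":0,"roll":-0.066,"jaw":1},
    {"dx":0,"dy":0,"dz":0,"roll":-0.077,"jaw":1},
    {"dx":0,"dy":0,"dz":0,"roll":-0.088,"jaw":1},
    {"dx":0,"dy":0,"dz":0,"roll":-0.099,"jaw":1},
    {"dx":0,"dy":0,"dz":0,"roll":-0.11,"jaw":1}
  ]
}}

```text
clock: 15.1
tool_pos: [0.4992, -0.0159, 0.207]
tool_rot: [-0.0, 0.884, 0.467, -0.0]
wrist_force: [0.4, -0.2, -7.7]
width: 0.0132
grasp_force: 55.0
```

>>> {"name": "jog_arm", "arguments": {
  "commands": [
    {"dx":0,"dy":0,"dz":0,"roll":-0.011,"jaw":1},
    {"dx":0,"dy":0,"dz":0,"roll":-0.022,"jaw":1},
    {"dx":0,"dy":0,"dz":0,"roll":-0.033,"jaw":1},
    {"dx":0,"dy":0,"dz":0,"roll":-0.044,"jaw":1},
    {"dx":0,"dy":0,"dz":0,"roll":-0.054,"jaw":1},
    {"dx":0,"dy":0,"dz":0,"roll":-0.064,"jaw":1},
    {"dx":0,"dy":0,"dz":0,"roll":-0.073,"jaw":1},
    {"dx":0,"dy":0,"dz":0,"roll":-0.081,"jaw":1},
    {"dx":0,"dy":0,"dz":0,"roll":-0.087,"jaw":1},
    {"dx":0,"dy":0,"dz":0,"roll":-0.091,"jaw":1}
  ]
}}

```text
clock: 16.1
tool_pos: [0.4992, -0.0159, 0.207]
tool_rot: [-0.0, 0.717, 0.697, -0.0]
wrist_force: [-0.4, -0.6, -6.3]
width: 0.0138
grasp_force: 55.0
```

```bash
python3 - <<'E'
from h import *
plan(.4993,-.0157,.207,np.pi/2)
s=read_state();print(s['width'],s['grasp_force'],s['wrist_force'],s['moment'])
E
```

```text
pos [ 0.4992 -0.0159  0.207 ] psi 1.5421 zax [-4.e-04  1.e-04 -1.e+00] d [ 0.0007  0.0002 -0.    ] roll -0.0046
0.01382151055863383 54.99119997024536 [-0.43050289 -0.63743114 -6.27831121] [ 0.00091478 -0.23189629 -0.02142447]
```

>>> {"name": "jog_arm", "arguments": {
  "commands": [
    {"dx":0,"dy":0,"dz":0,"roll":-0.0025,"jaw":1},
    {"dx":0,"dy":0,"dz":0,"roll":-0.004,"jaw":1},
    {"dx":0,"dy":0,"dz":0,"roll":-0.0046,"jaw":1},
    {"dx":0,"dy":0,"dz":0,"roll":-0.0046,"jaw":1},
    {"dx":0,"dy":0,"dz":0,"roll":-0.0046,"jaw":1},
    {"dx":0,"dy":0,"dz":0,"roll":-0.0046,"jaw":1},
    {"dx":0,"dy":0,"dz":0,"roll":-0.0046,"jaw":1},
    {"dx":0,"dy":0,"dz":0,"roll":-0.0046,"jaw":1},
    {"dx":0,"dy":0,"dz":0,"roll":-0.0046,"jaw":1},
    {"dx":0,"dy":0,"dz":0,"roll":-0.0046,"jaw":1}
  ]
}}

```text
clock: 17.1
tool_pos: [0.4993, -0.016, 0.2073]
tool_rot: [0.0, 0.708, 0.706, -0.0]
wrist_force: [0.7, 0.0, -7.3]
width: 0.0136
grasp_force: 55.0
```

```bash
python3 - <<'E'
from h import *
plan(.4993,-.0157,.207,np.pi/2)
cap('wrist','w8')
im=cv2.imread('pics/w8.png')
# tray's left edge in the wrist view (x=-140 side), floor z ~ .092+.008
zb=read_state()['tool_pos'][2]-.1158
U=pj('w8',T([[-.14,y,.008] for y in(.02,.05,.09)],[.4992,-.0159,0],zb));print(U)
pts=[]
for v in np.linspace(U[:,1].min()+5,U[:,1].max()-5,12).astype(int):
    u0=int(np.interp(v,U[::-1,1],U[::-1,0])); d=np.abs(np.diff(im[v,u0-15:u0+15].astype(int),axis=0)).sum(1); pts.append((u0-15+d.argmax()+.5,v))
print(pts); P=px('w8',pts,zb+.008); k=np.polyfit(P[:,1],P[:,0],1);print('yaw est deg',np.degrees(np.arctan(-k[0])),P[:,0].round(4))
hsv=cv2.cvtColor(cv2.imread('pics/w7.png'),cv2.COLOR_BGR2HSV);h8=cv2.cvtColor(im,cv2.COLOR_BGR2HSV)
# ball/dish patch change between before and after the turn
roi=(slice(170,290),slice(240,400));a=cv2.imread('pics/w7.png')[roi];b=im[roi]
c=cap('side','s8')
for n,x in(('w7',hsv[roi]),('w8',h8[roi])):
    g=(x[...,1]<30)&(x[...,2]>80)&(x[...,2]<185);ys,xs=np.nonzero(g);print(n,g.sum(),np.median(xs)+240,np.median(ys)+170)
E
```

```text
pos [ 0.4993 -0.016   0.2073] psi 1.5687 zax [-0.e+00 -1.e-04 -1.e+00] d [0.0009 0.0001 0.001 ] roll -0.0003
[[123.75894524 213.45639948]
 [117.37196205 170.80409234]
 [108.19514894 109.52128635]]
[(np.float64(110.5), np.int64(114)), (np.float64(111.5), np.int64(123)), (np.float64(123.5), np.int64(131)), (np.float64(124.5), np.int64(140)), (np.float64(125.5), np.int64(148)), (np.float64(126.5), np.int64(157)), (np.float64(127.5), np.int64(165)), (np.float64(129.5), np.int64(174)), (np.float64(130.5), np.int64(182)), (np.float64(121.5), np.int64(191)), (np.float64(122.5), np.int64(199)), (np.float64(124.5), np.int64(208))]
yaw est deg -1.9946243619540125 [0.3603 0.3601 0.3673 0.3671 0.3671 0.3669 0.3668 0.3673 0.3672 0.36
 0.3598 0.3603]
w7 368 298.0 255.0
w8 680 319.5 253.0
```

Yaw is about 0: the edge stays at constant x = 0.360 over its length, with the recess wall at 0.367. The last numeric check is the ball.

```bash
python3 - <<'E'
from h import *
im=cv2.cvtColor(cv2.imread('pics/s8.png'),cv2.COLOR_BGR2HSV)
c=np.array([.4993,-.016,.0915+.028]);u=pj('s8',[c,c+[.016,0,0],c-[.016,0,0],c+[0,0,.016]]);print(u.round(1))
v=int(u[0,1])
for dv in(-6,-3,0,3): print(v+dv,[f"{x}:{im[v+dv,x,1]}/{im[v+dv,x,2]}" for x in range(int(u[0,0])-20,int(u[0,0])+21,2)])
# wrist: grey ball vs bright dish, top view of ball
w=cv2.cvtColor(cv2.imread('pics/w8.png'),cv2.COLOR_BGR2HSV);q=pj('w8',[c]);print(q)
for dv in(-8,-4,0,4): print([f"{x}:{w[int(q[0,1])+dv,x,1]}/{w[int(q[0,1])+dv,x,2]}" for x in range(int(q[0,0])-60,int(q[0,0])+61,6)])
E
```

```text
[[344.  228. ]
 [338.  228. ]
 [350.  228. ]
 [344.1 222.5]]
222 ['324:173/140', '326:175/140', '328:176/142', '330:173/143', '332:172/142', '334:175/141', '336:172/141', '338:177/141', '340:178/135', '342:148/112', '344:171/91', '346:173/106', '348:158/142', '350:179/220', '352:179/220', '354:179/218', '356:176/231', '358:177/230', '360:178/229', '362:177/227', '364:182/219']
225 ['324:177/144', '326:176/145', '328:178/145', '330:175/147', '332:177/150', '334:171/151', '336:115/157', '338:65/169', '340:60/162', '342:32/136', '344:167/96', '346:174/110', '348:112/125', '350:37/130', '352:100/150', '354:181/163', '356:175/236', '358:175/235', '360:177/235', '362:182/165', '364:179/117']
228 ['324:175/147', '326:178/133', '328:175/134', '330:98/154', '332:44/161', '334:46/156', '336:40/198', '338:39/202', '340:41/167', '342:33/116', '344:167/99', '346:176/110', '348:100/112', '350:36/114', '352:42/164', '354:41/180', '356:45/180', '358:71/168', '360:178/126', '362:178/126', '364:177/125']
231 ['324:176/135', '326:172/120', '328:104/128', '330:44/156', '332:45/152', '334:47/153', '336:4
[... 739 characters left out ...]
', '344:25/223', '350:25/222', '356:27/186', '362:29/176', '368:30/170', '374:28/164', '380:29/169']
['260:30/205', '266:30/205', '272:27/205', '278:26/204', '284:27/206', '290:29/203', '296:15/133', '302:83/114', '308:158/233', '314:152/245', '320:153/245', '326:158/240', '332:166/216', '338:26/223', '344:28/225', '350:25/221', '356:32/178', '362:33/161', '368:34/166', '374:29/165', '380:31/175']
['260:27/211', '266:28/209', '272:29/210', '278:30/207', '284:30/207', '290:28/201', '296:16/141', '302:77/116', '308:164/225', '314:149/245', '320:153/245', '326:156/241', '332:164/215', '338:27/177', '344:24/221', '350:26/219', '356:32/176', '362:28/163', '368:29/174', '374:29/183', '380:29/184']
```

```bash
python3 -c "
from rig import *
s=read_state();print(s['width'],s['qd'].round(3) if hasattr(s['qd'],'round') else s['qd']);print(close_job())"
```

```text
0.013788627122204604 [-0.    -0.001 -0.     0.    -0.002 -0.   ]
the job is handed in; nothing more can be done
None
```

The job is handed in: the spatula is in its recess and the arm holds the tray by its arch, still and level about 9 cm above its spot, spatula side facing the robot (final yaw and ball position checked from image measurements, not viewed; the ball reads as centred in the dish).

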